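Start the clamp bolt of a sanding jig

ROBOT

A 6-joint arm with a two-finger parallel gripper is mounted at the origin on the work surface. World frame = base frame: x ahead of the robot, y to its left, z up, the work surface at z = 0. Lengths are in mm, angles in rad, forces in N, time in s.
With the tool pointing down it reaches from about 325 to 850 mm from the base axis. Payload 15.5 kg.
Tool frame: the origin (TCP) lies between the finger pads; the fingertips stand 17 mm ahead of it and the grasp point (between the pads) lies 2 mm behind it; z points along the fingers, y is the line along which they close (so a half turn about z gives the same grasp; the last joint's range is limited). The gripper opens to 91 mm and grips with 3 to 60 N. Pads are 32 mm wide; open, the fingers measure 118 mm over their backs; the gripper's body (76 mm by 178 mm) begins 60 mm behind the grasp point.
Start: joints at [-1.365, 0.494, 1.345, -0, 1.302, -0.096], TCP at [185.776, -596.753, 230.915] pointing down, gripper open.
Joint ranges: [-2.91, 2.91], [-0.82, 2.16], [0.22, 2.67], [-1.22, 4.37], [0.12, 2.79], [-3.08, 3.08]. Speed limits (rad/s): [1.89, 1.89, 2.57, 3.01, 3.01, 3.01].

INTERFACE

Orientations are given as a unit quaternion [w, x, y, z].
In Python, from plant import arm gives the robot as it stands. The module is installed in compiled form; this text tells all that it offers.
- The arm moves only by the tool servo_tool, never from a script. Its argument "series" is a list of rows, each an object with "jaw": the opening, from -1 (shut) to 1 (fully open); "travel": the shift along the tool's x, y, z in units of 0.25 m (1.0 is 0.25 m), a list of three; "delta_rot": the turn, a rotation vector about the tool's x, y, z in units of 120 degrees (1.0 is 120 degrees), a list of three. A call has 1 to 10 rows; each row is the pose to reach, as a shift and turn from the pose commanded when the call began, along the tool's axes at that moment; what a row does not reach only later rows make up. A row lasts 1/12 s, in which the tool goes at most 41.7 mm and 7.16 degrees, less where a joint would pass 70% of its speed; a pose out of reach is approached as far as the arm can. A call with a number of a shift or a turn outside -1 to 1 is refused whole. A call with a gripper value outside its range is refused whole. The fingers move at their own pace and stop on an object; the grip force is fixed at half the most. Time passes only in rows, so rows that repeat a pose let the fingers close. It gives the time, the measured TCP pose, the force, the opening and the grip force at its end, in the units of the state.
- arm.get_state(): the state, without advancing time (a new reading comes with each control period).
- arm.grab_frame(name): name is "scene" or "top" or "wrist"; returns a dict with "pixels" (400x640x3 uint8, red, green, blue), "fov_y" (degrees; the focal length in pixels is half the picture's height over the tangent of half this angle, whatever the lens; pixels are square), "cx", "cy" (the principal point, pixels), "D" ([k1, k2, p1, p2, k3] as OpenCV has them; the pictures are not rectified), "extrinsics" (4x4, takes a point from camera to world coordinates). Camera axes: x right, y up, looking along -z (the intrinsics and any distortion apply to the point x, -y, -z); pixel columns grow to the right and rows downward; lengths in mm; the calibration is good to about 2 mm. A picture is of the moment at which its call begins. There is no depth.
- arm.finish_job(): hands the job in; it is judged then, once.
Trained networks look in a picture, given as the dict that the camera call returned (one of the last four; its "shot" number tells which), for a name from the list of things; names that differ only in an ending like _2 or _b are one class to them, and where a whole thing is asked for, a point or a joint stands for the part that bears it (a point fixed in the world has none). Each returns a list of dicts, best first, with "confidence" (0 to 1); they miss things now and then, are a little off and sometimes report something else, mostly with a low value. They report only what shows in the picture. A call takes as long as a camera call.
- arm.spot_in(picture, query): "centre" ([column, row] in pixels, amid what is visible of it).
The state is a dict: "time_s": time; "joints": joint angles; "qd": joint speeds; "joint_efforts": joint torques, N m; "tcp_pos": TCP position; "tcp_rot": TCP orientation; "contact_force": force on the tool from outside, world axes, zero at the start; "moment": the same for the moment, N m; "finger_gap": finger opening in mm; "finger_force": force on a finger pad.
Only numpy, scipy, OpenCV 4.12 (cv2) and the standard library are available. Lean on these libraries where they do the work, as an engineer would, in place of code of your own. Each camera call takes 0.05 s, during which the arm holds its last target. There are 200 camera calls.

TASK

On the wooden sanding jig, throw the orange-handled locking lever round into the notch marked red, so that it clicks home between the two brass bumps and locks the nut boss. Then start the black-knobbed clamp bolt without crossing its thread: turn it backward (anticlockwise from above) first, stopping as soon as it drops into the thread start, and from there forward (clockwise) one full turn, to within a tenth of a turn or so. Finish while still gripping the bolt's knob, holding it started, with the lever still in its notch and the other things on the bench left where they are.

Things in the scene. Friction and masses are not known exactly. Their poses are not given: they have to be found in the camera images.
- jig: Fixed wooden jig base, 240 x 380 x 20 mm; origin under its centre on the bench, x and y along its 240 and 380 mm sides. The bolt axis stands at (0, +85) mm in this frame, the lever pivot at (+20, -95) mm. A pine board 18 mm thick with a round cut-out lies on its +y half, and across the cut-out stands a dark steel bridge (30 x 104 mm, long along y, top 70 mm above the bench) that the bolt passes through. The brass threaded boss is under the bridge.
- bolt_knob: Round black fluted knob of the bolt, 40 mm across, 26 mm high, rigid on the bolt's 16 mm upright steel shank; origin at its centre, on the bolt axis, at the start 110 to 112 mm above the bench. z is up; x points along the yellow mark on its top. At the end its centre is about 96 mm above the bench. The knob turns about z without limit of grasp direction (friction grip from above, 10 N or more of grip is ample, turning needs about 0.05 N m).
- bolt_turn (a joint): Turn of the bolt, rad, growing clockwise from above (forward). It starts between 0.6 and 1.5. The thread begins at 0: when turned backward to a little below 0 (-0.1 to -0.3) the bolt loses its support and drops about 8 mm onto the thread start, with a click-like jolt (when the fingers hold it tightly it drops as they open). One full turn forward from there is 2 pi.
- bolt_height (a joint): Height of the bolt along its axis, m, 0 with its end at the top of the thread. It rests at -0.0013 m x bolt_turn before the drop and about 8 mm lower after it. The thread has a lead of 8 mm per turn (1.27 mm per rad; forward goes down), about 1.5 mm of free play, so fingers turning it should go down (or up) with it or let it slip. A spring presses the bolt down with about 5 to 8 N in all.
- lever (a joint): Angle of the locking lever about its vertical pivot, rad, growing anticlockwise from above; it starts between 0 and 0.35. The red notch is at 0.90: within about 0.03 when clicked between the two brass bumps. It stays where it is left (light friction), resists with about 3 to 6 N at the handle when passing a bump and stops at 1.35, beyond the notch.
- lever_grip (a point): Centre of the orange upright round handle at the lever's end, 22 mm across, 46 mm high (from 51 to 97 mm above the bench), 88 mm from the pivot axis; the steel lever arm below it is 14 mm wide, its top 51 mm above the bench.
- lever_pivot (a point): Point on the lever's vertical pivot axis, fixed to the jig, level with lever_grip (78 mm above the bench).
- notch_mark (a point): Outer end of the red paint line on the jig, at the radius of the lever handle: the handle's centre stands right above it when the lever is in its notch. It is 23 mm above the bench.
- sander: Orange and black random-orbit sander standing on its pad, 124 mm across, 142 mm high, stub to its x side reaching 125 mm out; bystander, origin under its centre.
- glue: White glue bottle with orange cap, 60 mm across, 150 mm high, bystander, origin under its centre.
- sanding_block: Cork sanding block 100 x 60 x 26 mm, bystander, origin under its centre.
- hammer: Hammer lying on the bench, bystander.
- screwdriver: Screwdriver lying on the bench, bystander.
- offcut: Pine offcut 70 x 35 x 18 mm lying on the jig base between lever and bolt, bystander, origin under its centre.
- spare_bolt: Small steel pin bolt, head 18 mm across, standing on the jig base between lever and bolt, bystander, origin under its foot.

How it is judged:
By the outcome, as a careful person would: the job done as asked, in the order asked, and still so for the second after the job is handed in, while the arm keeps its last pose, push and grip.
It also fails if it takes over 72 s, if anything falls off the work surface, if the arm or the gripper's body presses on something with over 40 N, if the wrist force passes 120 N, or if a joint passes its speed limit or range.

## Working session

There is one attempt and no reset: what is moved stays moved. The work goes in short steps, Python scripts to look and compute and a tool call to move; the robot and the scene stay as the last step left them, time stands still between calls to the robot, and variables do not carry over. Pictures are saved under pics/ and viewed, at most 13 in all, crops included, and the job is handed in when it is done.

Besides the shell and the picture viewer there is one more tool, called after "Request:" in YAML: its name, and indented under it one key for each argument. servo_tool: Moves the arm, as the interface text tells. Its arguments: {"type":"object","properties":{"series":{"type":"array"}},"required":["series"]}

```bash
mkdir -p pics
cat > h.py <<'E'
import numpy as np, cv2
from plant import arm
from scipy.spatial.transform import Rotation as R
def K(f):
    fl=200/np.tan(np.radians(f["fov_y"])/2); return np.array([[fl,0,f["cx"]],[0,fl,f["cy"]],[0,0,1.]])
def toz(f,px,z):
    u=cv2.undistortPoints(np.array([[px]],float),K(f),np.array(f["D"],float))[0,0]
    T=np.array(f["extrinsics"]); d=T[:3,:3]@np.array([u[0],-u[1],-1.]); o=T[:3,3]
    return o+d*(z-o[2])/d[2]
def proj(f,p):
    T=np.array(f["extrinsics"]); c=T[:3,:3].T@(np.atleast_2d(p)-T[:3,3]).T; c=c*np.array([[1],[-1],[-1]])
    return cv2.projectPoints(c.T.copy(),np.zeros(3),np.zeros(3),K(f),np.array(f["D"],float))[0][:,0]
def save(f,n,crop=None,s=1):
    im=f["pixels"][:,:,::-1]
    if crop: im=im[crop[1]:crop[3],crop[0]:crop[2]]
    cv2.imwrite("pics/"+n,cv2.resize(im,None,fx=s,fy=s,interpolation=cv2.INTER_CUBIC))
def st():
    s=arm.get_state(); print({k:np.round(s[k],3).tolist() for k in s if k not in("qd","joint_efforts")})
    return s
E
cat > a.py <<'E'
from h import *
st()
Z=dict(bolt_knob=111,lever_grip=78,notch_mark=23,lever_pivot=78,spare_bolt=30,offcut=38,sander=80,glue=80,jig=20)
for n in("top","scene"):
    f=arm.grab_frame(n); save(f,n+".png"); print(n,np.round(f["extrinsics"],2).tolist(),f["fov_y"])
    for k in Z:
        for d in arm.spot_in(f,k)[:2]: print(k,np.round(d["centre"]),round(d["confidence"],2),np.round(toz(f,d["centre"],Z[k])))
E
python3 a.py
```

```text
{'time_s': 0.0, 'joints': [-1.364, 0.494, 1.346, -0.0, 1.303, -0.095], 'tcp_pos': [185.709, -596.372, 230.345], 'tcp_rot': [-0.001, 0.989, 0.15, -0.0], 'contact_force': [0.213, -0.177, 0.829], 'moment': [0.008, 0.047, -0.052], 'finger_force': 0.0, 'finger_gap': 91.308}
top [[-0.0, 0.99, -0.12, 326.63], [-1.0, -0.0, -0.02, -10.44], [-0.02, 0.12, 0.99, 1696.15], [0.0, 0.0, 0.0, 1.0]] 45.17255895492026
bolt_knob [276. 179.] 0.45 [597. 177. 111.]
lever_grip [328. 173.] 0.48 [623.   0.  78.]
notch_mark [300. 178.] 0.93 [614.  99.  23.]
lever_pivot [303. 177.] 0.74 [609.  87.  78.]
lever_pivot [257. 267.] 0.67 [303. 242.  78.]
offcut [311. 148.] 0.71 [719.  60.  38.]
sander [193. 238.] 0.81 [403. 461.  80.]
glue [301. 176.] 0.75 [613.  92.  80.]
glue [211. 176.] 0.72 [616. 404.  80.]
jig [327. 176.] 0.28 [623.   6.  20.]
scene [[-0.13, -0.73, 0.67, 1387.48], [0.99, -0.09, 0.1, 130.87], [-0.02, 0.68, 0.73, 1044.4], [0.0, 0.0, 0.0, 1.0]] 43.44283135718212
bolt_knob [387. 235.] 0.78 [614. 175. 111.]
lever_grip [316. 244.] 0.7 [637.   6.  78.]
notch_mark [357. 260.] 0.94 [634. 107.  23.]
lever_pivot [352. 260.] 0.93 [673.  97.  78.]
offcut [339. 285.] 0.83 [723.  70.  38.]
sander [493. 199.] 0.59 [436. 445.  80.]
glue [481. 260.] 0.84 [639. 399.  80.]
glue [171. 243.] 0.48 [ 678. -350.   80.]
jig [355. 260.] 0.98 [631. 102.  20.]
```

Run:
```python
from h import *
for n,c,s in(("top",(170,90,430,285),3),("scene",(200,140,520,380),2.5)):
    im=cv2.imread(f"pics/{n}.png")[c[1]:c[3],c[0]:c[2]]; cv2.imwrite(f"pics/{n}c.png",cv2.resize(im,None,fx=s,fy=s,interpolation=cv2.INTER_CUBIC))
```

```text
(no output)
```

View pics/topc.png

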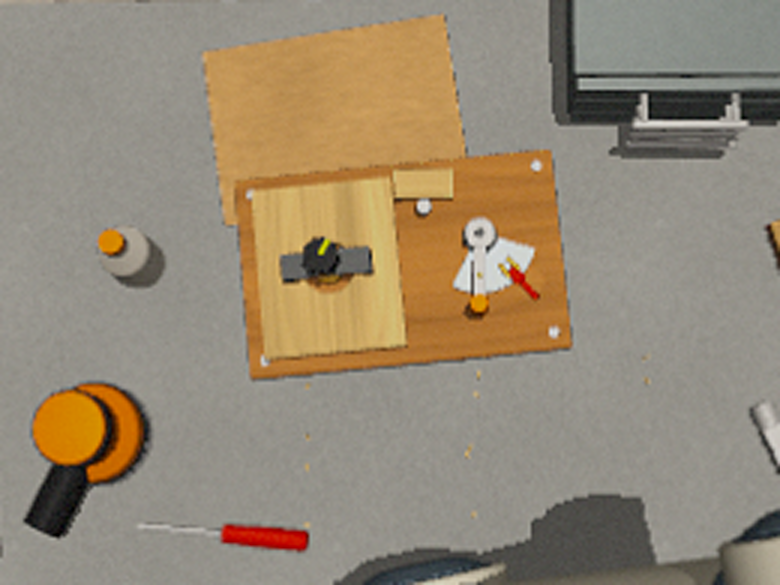

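View pics/scenec.png

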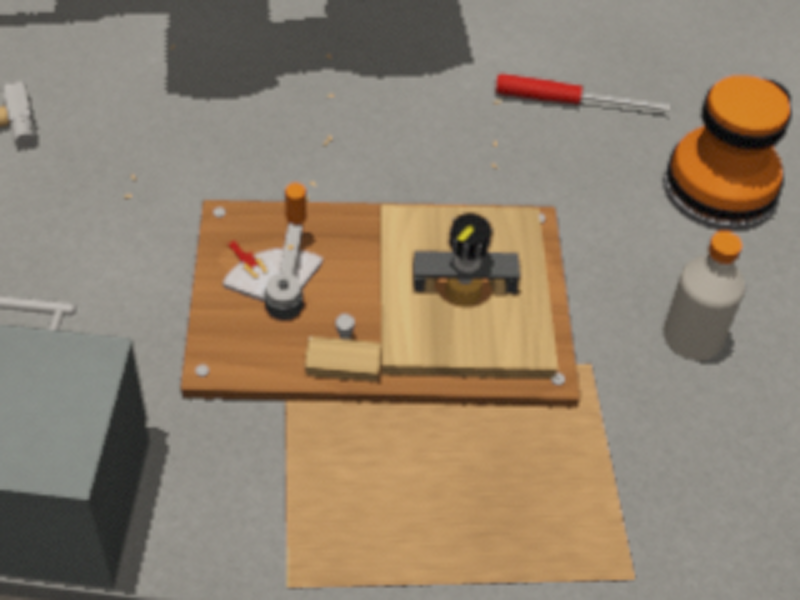

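The top view shows the jig corners at crop (235,181), (549,151), (572,347) and (251,380), the knob at (321,255), the lever handle at (479,304) and the pivot at (480,232). The red mark's outer end is at (537,297). In the scene view the handle points towards the robot, and the offcut and spare bolt stand on the far side.

```bash
cat > b.py <<'E'
from h import *
from scipy.optimize import least_squares
import pickle
ft=arm.grab_frame("top"); fs=arm.grab_frame("scene")
t=lambda a:np.array(a)/3+[170,90]; s=lambda a:np.array(a)/2.5+[200,140]
P=np.array([[120,190,20],[120,-190,20],[-120,-190,20],[-120,190,20]],float)
T=t([[235,181],[549,151],[572,347],[251,380]]); S=s([[577,391],[184,390],[203,201],[556,207]])
def w(p,x):
    c,q=np.cos(x[2]),np.sin(x[2]); p=np.atleast_2d(p); return np.c_[x[0]+c*p[:,0]-q*p[:,1],x[1]+q*p[:,0]+c*p[:,1],p[:,2]]
r=lambda x:np.r_[(proj(ft,w(P,x))-T).ravel(),(proj(fs,w(P,x))-S).ravel()]
o=least_squares(r,[620,100,0.1]); x=o.x; print("jig",x,np.round(o.fun,1))
g=w([[0,85,111],[20,-95,78]],x); print("bolt,pivot",g)
print("knob top cam",toz(ft,t([321,252]),124),"scene",toz(fs,s([470,228]),124))
print("pivot top",toz(ft,t([480,232]),60), "notch",toz(ft,t([538,298]),23),toz(fs,s([232,243]),23))
h=[toz(ft,t([479,304]),97),toz(fs,s([295,189]),97)]; print("handle",h)
print("ang handle", [np.arctan2(*(q-g[1])[[1,0]]) for q in h],"notch",np.arctan2(*(toz(ft,t([538,298]),23)-g[1])[[1,0]]))
E
python3 b.py
```

```text
jig [6.18389855e+02 9.04610693e+01 1.01280307e-01] [-1.5 -0.2 -0.5 -1.4 -0.6 -0.3 -1.2 -0.1  1.3  1.5 -2.  -1.1 -1.  -1.4
 -1.  -1.9]
bolt,pivot [[609.79573881 175.0254896  111.        ]
 [647.89255355  -2.02996134  78.        ]]
knob top cam [612.33400055 170.32977933 124.        ] scene [613.88267878 175.14720984 124.        ]
pivot top [646.38862556  -5.86227936  60.        ] notch [574.68238247 -73.44036537  23.        ] [578.99793532 -65.59774401  23.        ]
handle [array([557.19190328,  -4.55935449,  97.        ]), array([ 5.61133382e+02, -1.16607526e-01,  9.70000000e+01])]
ang handle [np.float64(-3.113712613656164), np.float64(3.119542607670018)] notch -2.3686385988273915
```

Request:
servo_tool:
  series:
    - {"jaw": 1, "travel": [1.0, -0.86, 0], "delta_rot": [0, 0, 0]}
    - {"jaw": 1, "travel": [1.0, -0.86, 0], "delta_rot": [0, 0, 0]}
    - {"jaw": 1, "travel": [1.0, -0.86, 0], "delta_rot": [0, 0, 0]}
    - {"jaw": 1, "travel": [1.0, -0.86, 0], "delta_rot": [0, 0, 0]}
    - {"jaw": 1, "travel": [1.0, -0.86, 0], "delta_rot": [0, 0, 0]}
    - {"jaw": 1, "travel": [1.0, -0.86, 0], "delta_rot": [0, 0, 0]}
    - {"jaw": 1, "travel": [1.0, -0.86, 0], "delta_rot": [0, 0, 0]}
    - {"jaw": 1, "travel": [1.0, -0.86, 0], "delta_rot": [0, 0, 0]}
    - {"jaw": 1, "travel": [1.0, -0.86, 0], "delta_rot": [0, 0, 0]}

```text
time_s: 1.85
tcp_pos: [362.8, -312.0, 231.0]
tcp_rot: [-0.001, 0.988, 0.152, 0.0]
contact_force: [-0.8, 0.5, -0.9]
finger_gap: 91.6
finger_force: 0.0
```

Request:
servo_tool:
  series:
    - {"jaw": 1, "travel": [1.0, -0.86, 0], "delta_rot": [0, 0, 0.143]}
    - {"jaw": 1, "travel": [1.0, -0.86, 0], "delta_rot": [0, 0, 0.143]}
    - {"jaw": 1, "travel": [1.0, -0.86, 0], "delta_rot": [0, 0, 0.143]}
    - {"jaw": 1, "travel": [1.0, -0.86, 0], "delta_rot": [0, 0, 0.143]}
    - {"jaw": 1, "travel": [1.0, -0.86, 0], "delta_rot": [0, 0, 0.143]}
    - {"jaw": 1, "travel": [1.0, -0.86, 0], "delta_rot": [0, 0, 0.143]}
    - {"jaw": 1, "travel": [1.0, -0.86, 0], "delta_rot": [0, 0, 0.143]}
    - {"jaw": 1, "travel": [1.0, -0.86, 0], "delta_rot": [0, 0, 0.143]}
    - {"jaw": 1, "travel": [1.0, -0.86, 0], "delta_rot": [0, 0, 0.143]}
    - {"jaw": 1, "travel": [1.0, -0.86, 0], "delta_rot": [0, 0, 0.143]}

```text
time_s: 2.68
tcp_pos: [536.7, -35.0, 230.8]
tcp_rot: [-0.0, 1.0, 0.003, 0.0]
contact_force: [-0.9, -0.5, 0.3]
finger_gap: 90.9
finger_force: 0.0
```

```bash
cat >> h.py <<'E'
def go(s,p,yaw):
    Rt=R.from_quat(np.array(s["tcp_rot"])[[1,2,3,0]]); Rd=R.from_matrix(np.array([[np.cos(yaw),np.sin(yaw),0],[np.sin(yaw),-np.cos(yaw),0],[0,0,-1]]))
    print("travel",np.round(Rt.inv().apply(np.array(p)-s["tcp_pos"])/250,3),"rot",np.round((Rt.inv()*Rd).as_rotvec()/np.radians(120),3))
E
cat > c.py <<'E'
from h import *
s=st(); go(s,[559,-2,200],0)
f=arm.grab_frame("wrist"); save(f,"w1.png"); print(np.round(f["extrinsics"],2).tolist(),f["fov_y"])
for k,z in dict(lever_grip=78,bolt_knob=111,notch_mark=23,lever_pivot=78).items():
    for d in arm.spot_in(f,k)[:2]: print(k,np.round(d["centre"]),round(d["confidence"],2),np.round(toz(f,d["centre"],z)))
E
python3 c.py
```

```text
{'time_s': 2.683, 'joints': [-0.176, 0.371, 1.561, 0.001, 1.209, 1.388], 'tcp_pos': [536.748, -34.96, 230.788], 'tcp_rot': [-0.0, 1.0, 0.003, 0.0], 'contact_force': [-0.897, -0.518, 0.293], 'moment': [-0.003, 0.015, -0.007], 'finger_force': 0.0, 'finger_gap': 90.943}
travel [ 0.09  -0.131  0.123] rot [-0.    -0.     0.003]
[[0.01, 0.97, 0.25, 605.8], [-1.0, 0.01, 0.0, -34.19], [-0.0, -0.25, 0.97, 385.42], [0.0, 0.0, 0.0, 1.0]] 61.05537881381051
lever_grip [284. 101.] 0.6 [620.  -8.  78.]
bolt_knob [ 44. 108.] 0.98 [612. 176. 111.]
notch_mark [186. 106.] 0.98 [617.  97.  23.]
lever_pivot [190. 106.] 0.84 [615.  74.  78.]
lever_pivot [283. 102.] 0.39 [619.  -7.  78.]
```

View pics/w1.png

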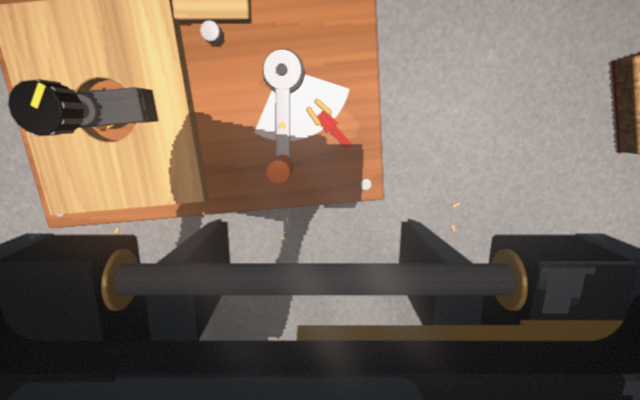

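The wrist view shows the handle top at (278,172), the pivot screw at (282,70), the red mark's outer end at about (350,145) and the knob top at about (40,107).

Run:
```python
from h import *
s=arm.get_state(); f=arm.grab_frame("wrist")
im=f["pixels"].astype(int); m=((im[:,:,0]>im[:,:,2]+70)&(im[:,:,1]<im[:,:,0]*.55))
n,l,stt,c=cv2.connectedComponentsWithStats(m.astype(np.uint8))
for i in range(1,n):
    if stt[i,4]>60: print(stt[i],c[i])
for z in(58,65,70): print("pivot",toz(f,[282,70],z))
h=toz(f,[278,171],97); print("handle",h); N=toz(f,[350,145],23); print("notch",N)
p=np.array([647.5,-3])
print(np.hypot(*(h[:2]-p)),np.hypot(*(N[:2]-p)))
for q in(h,N): print(np.arctan2(*(q[:2]-p)[[1,0]]))
go(s,[h[0],h[1],160],0)
```

```text
[313 109  35  36 441] [328.99092971 126.26530612]
pivot [645.28011786  -9.08121986  58.        ]
pivot [644.39765812  -9.70324329  65.        ]
pivot [643.76732974 -10.14754574  70.        ]
handle [559.25932394  -7.26637898  97.        ]
notch [575.49765803 -76.10026769  23.        ]
88.34375417087567 102.60597636158744
-3.093280929618696
-2.3486280875503787
travel [ 0.098 -0.126  0.284] rot [0. 0. 0.]
```

Request:
servo_tool:
  series:
    - {"jaw": 1, "travel": [0.09, -0.112, 0.1], "delta_rot": [0, 0, 0]}
    - {"jaw": 1, "travel": [0.09, -0.112, 0.2], "delta_rot": [0, 0, 0]}
    - {"jaw": 1, "travel": [0.09, -0.112, 0.3], "delta_rot": [0, 0, 0]}
    - {"jaw": 1, "travel": [0.09, -0.112, 0.4], "delta_rot": [0, 0, 0]}
    - {"jaw": 0.6, "travel": [0.09, -0.112, 0.5], "delta_rot": [0, 0, 0]}
    - {"jaw": 0.3, "travel": [0.09, -0.112, 0.55], "delta_rot": [0, 0, 0]}
    - {"jaw": 0, "travel": [0.09, -0.112, 0.603], "delta_rot": [0, 0, 0]}
    - {"jaw": -0.3, "travel": [0.09, -0.112, 0.603], "delta_rot": [0, 0, 0]}
    - {"jaw": -1, "travel": [0.09, -0.112, 0.603], "delta_rot": [0, 0, 0]}
    - {"jaw": -1, "travel": [0.09, -0.112, 0.603], "delta_rot": [0, 0, 0]}

```text
time_s: 3.82
tcp_pos: [558.1, -10.1, 81.0]
tcp_rot: [0.0, 1.0, 0.001, 0.0]
contact_force: [0.7, -0.3, -0.2]
finger_gap: 54.2
finger_force: 0.0
```

Request:
servo_tool:
  series:
    - {"jaw": -1, "travel": [0, 0, 0], "delta_rot": [0, 0, 0]}
    - {"jaw": -1, "travel": [0, 0, 0], "delta_rot": [0, 0, 0]}
    - {"jaw": -1, "travel": [0, 0, 0], "delta_rot": [0, 0, 0]}
    - {"jaw": -1, "travel": [0, 0, 0], "delta_rot": [0, 0, 0]}

```text
time_s: 4.15
tcp_pos: [557.9, -9.5, 80.6]
tcp_rot: [-0.0, 1.0, 0.001, 0.0]
contact_force: [0.5, 0.3, 0.9]
finger_gap: 27.4
finger_force: 0.5
```

Run:
```python
from h import *
s=st(); f=arm.grab_frame("wrist"); save(f,"w2.png",(120,0,520,280),1.5)
```

```text
{'time_s': 4.15, 'joints': [-0.124, 0.592, 1.668, 0.0, 0.881, 1.444], 'tcp_pos': [557.939, -9.472, 80.607], 'tcp_rot': [-0.0, 1.0, 0.001, 0.0], 'contact_force': [0.504, 0.32, 0.886], 'moment': [0.175, 0.053, -0.042], 'finger_force': 0.509, 'finger_gap': 27.439}
```

View pics/w2.png

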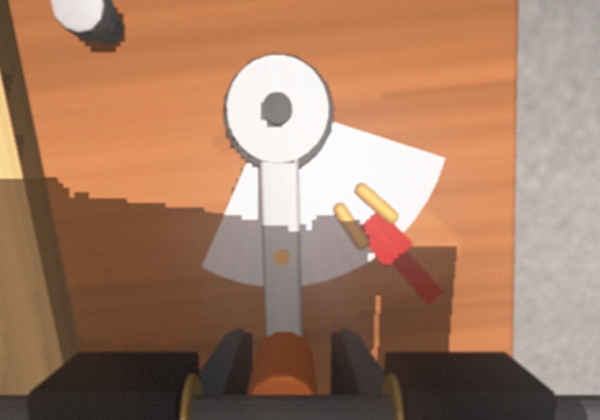

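Both fingers straddle the handle. The hub screw is at full-picture (305,72), the red line runs from about (366,150) to (410,199), and the brass bumps are at about (354,151) and (371,135).

Request:
servo_tool:
  series:
    - {"jaw": -1, "travel": [0, 0, 0], "delta_rot": [0, 0, 0]}
    - {"jaw": -1, "travel": [0, 0, 0], "delta_rot": [0, 0, 0]}
    - {"jaw": -1, "travel": [0, 0, 0], "delta_rot": [0, 0, 0]}
    - {"jaw": -1, "travel": [0, 0, 0], "delta_rot": [0, 0, 0]}

```text
time_s: 4.53
tcp_pos: [557.8, -9.4, 80.4]
tcp_rot: [-0.0, 1.0, 0.001, 0.0]
contact_force: [-1.4, 0.5, 6.0]
finger_gap: 21.4
finger_force: 30.0
```

Run:
```python
from h import *
s=st(); f=arm.grab_frame("wrist")
for z in(55,60,65): print("pivot",np.round(toz(f,[305,72],z),1))
N=toz(f,[410,198],23); I=toz(f,[366,150],23); print("notch",N,I,"line angle",np.arctan2(*(N-I)[[1,0]]))
for a in([354,151],[371,135]): print(toz(f,a,24))
```

```text
{'time_s': 4.533, 'joints': [-0.124, 0.592, 1.668, 0.0, 0.881, 1.444], 'tcp_pos': [557.838, -9.45, 80.403], 'tcp_rot': [-0.0, 1.0, 0.001, 0.0], 'contact_force': [-1.432, 0.456, 6.028], 'moment': [0.179, 0.246, -0.025], 'finger_force': 30.001, 'finger_gap': 21.367}
pivot [648.8  -4.2  55. ]
pivot [648.2  -4.4  60. ]
pivot [647.6  -4.5  65. ]
notch [576.85684019 -70.48945169  23.        ] [607.36185787 -41.03010192  23.        ] line angle -2.373630877542191
[606.82712148 -33.49622736  24.        ]
[616.53757241 -43.56476243  24.        ]
```

Request:
servo_tool:
  series:
    - {"jaw": -1, "travel": [0.002, 0.025, 0], "delta_rot": [0, 0, -0.033]}
    - {"jaw": -1, "travel": [0.006, 0.05, 0], "delta_rot": [0, 0, -0.067]}
    - {"jaw": -1, "travel": [0.012, 0.075, 0], "delta_rot": [0, 0, -0.1]}
    - {"jaw": -1, "travel": [0.02, 0.099, 0], "delta_rot": [0, 0, -0.134]}
    - {"jaw": -1, "travel": [0.029, 0.122, 0], "delta_rot": [0, 0, -0.167]}
    - {"jaw": -1, "travel": [0.04, 0.145, 0], "delta_rot": [0, 0, -0.2]}
    - {"jaw": -1, "travel": [0.052, 0.167, 0], "delta_rot": [0, 0, -0.234]}
    - {"jaw": -1, "travel": [0.066, 0.189, 0], "delta_rot": [0, 0, -0.267]}
    - {"jaw": -1, "travel": [0.066, 0.189, 0], "delta_rot": [0, 0, -0.267]}
    - {"jaw": -1, "travel": [0.066, 0.189, 0], "delta_rot": [0, 0, -0.267]}

```text
time_s: 5.42
tcp_pos: [574.6, -57.3, 80.4]
tcp_rot: [0.0, 0.961, 0.277, 0.0]
contact_force: [-2.7, -1.6, 8.0]
finger_gap: 21.3
finger_force: 30.0
```

```bash
cat > d.py <<'E'
from h import *
import sys
s=st(); f=arm.grab_frame("wrist"); save(f,sys.argv[1],(120,0,520,280),1.5)
q=R.from_quat(np.array(s["tcp_rot"])[[1,2,3,0]]).as_matrix(); print("yaw",np.arctan2(q[1,0],q[0,0]))
h=np.array(s["tcp_pos"])[:2]-[648,-4.3]; print("lever world ang -pi:",np.arctan2(-h[1],-h[0]),np.hypot(*h))
E
python3 d.py w3.png
```

```text
{'time_s': 5.417, 'joints': [-0.203, 0.612, 1.619, -0.001, 0.91, 0.807], 'tcp_pos': [574.56, -57.287, 80.429], 'tcp_rot': [0.0, 0.961, 0.277, 0.0], 'contact_force': [-2.704, -1.648, 7.975], 'moment': [-0.164, 0.451, 0.084], 'finger_force': 30.001, 'finger_gap': 21.337}
yaw 0.5615721251401812
lever world ang -pi: 0.625010305731615 90.55968802921275
```

Request:
servo_tool:
  series:
    - {"jaw": -1, "travel": [0.001, 0.012, 0], "delta_rot": [0, 0, -0.016]}
    - {"jaw": -1, "travel": [0.002, 0.024, 0], "delta_rot": [0, 0, -0.031]}
    - {"jaw": -1, "travel": [0.004, 0.036, 0], "delta_rot": [0, 0, -0.047]}
    - {"jaw": -1, "travel": [0.006, 0.047, 0], "delta_rot": [0, 0, -0.062]}
    - {"jaw": -1, "travel": [0.006, 0.047, 0], "delta_rot": [0, 0, -0.062]}
    - {"jaw": -1, "travel": [0.006, 0.047, 0], "delta_rot": [0, 0, -0.062]}

```text
time_s: 5.97
tcp_pos: [581.9, -66.3, 80.4]
tcp_rot: [0.0, 0.941, 0.339, -0.0]
contact_force: [-2.2, -2.0, 6.7]
finger_gap: 21.7
finger_force: 30.0
```

```bash
python3 d.py w4.png
```

```text
{'time_s': 5.967, 'joints': [-0.215, 0.621, 1.598, -0.001, 0.923, 0.665], 'tcp_pos': [581.887, -66.286, 80.4], 'tcp_rot': [0.0, 0.941, 0.339, -0.0], 'contact_force': [-2.243, -1.995, 6.669], 'moment': [-0.495, 0.54, 0.08], 'finger_force': 30.001, 'finger_gap': 21.674}
yaw 0.6913049696943585
lever world ang -pi: 0.7531926128531239 90.62687033209413
```

View pics/w4.png

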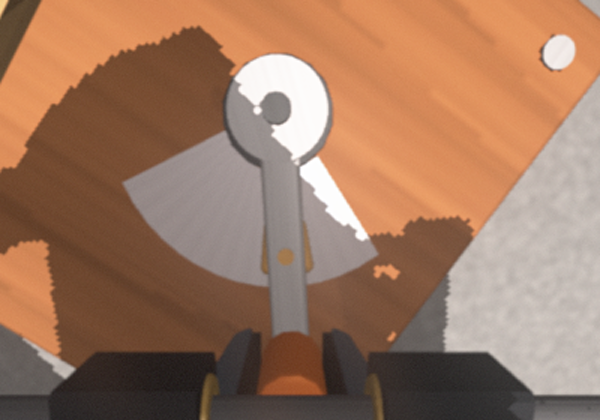

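The lever arm sits centred between the two brass bumps over the red mark. I'll release it and go above the knob.

Request:
servo_tool:
  series:
    - {"jaw": 0, "travel": [0, 0, 0], "delta_rot": [0, 0, 0]}
    - {"jaw": 0, "travel": [0, 0, 0], "delta_rot": [0, 0, 0]}
    - {"jaw": 0.3, "travel": [0, 0, 0], "delta_rot": [0, 0, 0]}
    - {"jaw": 0.3, "travel": [0, 0, 0], "delta_rot": [0, 0, 0]}
    - {"jaw": 0.5, "travel": [0, 0, -0.08], "delta_rot": [0, 0, 0]}
    - {"jaw": 1, "travel": [0, 0, -0.24], "delta_rot": [0, 0, 0]}
    - {"jaw": 1, "travel": [0, 0, -0.4], "delta_rot": [0, 0, 0]}
    - {"jaw": 1, "travel": [0, 0, -0.5], "delta_rot": [0, 0, 0]}
    - {"jaw": 1, "travel": [0, 0, -0.5], "delta_rot": [0, 0, 0]}

```text
time_s: 6.77
tcp_pos: [584.4, -66.3, 210.7]
tcp_rot: [0.002, 0.941, 0.339, 0.004]
contact_force: [1.4, -0.0, 1.9]
finger_gap: 78.6
finger_force: 0.0
```

```bash
python3 d.py w5.png; python3 -c "
from h import *
go(arm.get_state(),[590,110,205],0.69)"
```

```text
{'time_s': 6.767, 'joints': [-0.215, 0.458, 1.472, 0.0, 1.203, 0.665], 'tcp_pos': [584.411, -66.323, 210.73], 'tcp_rot': [0.002, 0.941, 0.339, 0.004], 'contact_force': [1.426, -0.032, 1.853], 'moment': [-0.046, -0.043, 0.032], 'finger_force': 0.0, 'finger_gap': 78.573}
yaw 0.6913712800840641
lever world ang -pi: 0.7729328160919264 88.82796401675427
travel [ 0.47  -0.526  0.011] rot [ 0.002 -0.002  0.001]
```

View pics/w5.png

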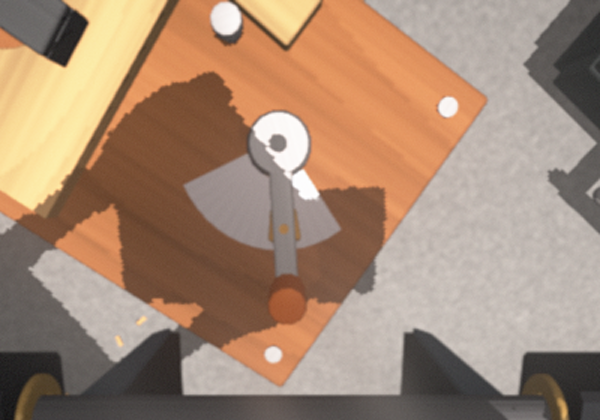

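Request:
servo_tool:
  series:
    - {"jaw": 1, "travel": [0.472, -0.629, 0.0], "delta_rot": [0, 0, 0]}
    - {"jaw": 1, "travel": [0.472, -0.629, 0.0], "delta_rot": [0, 0, 0]}
    - {"jaw": 1, "travel": [0.472, -0.629, 0.0], "delta_rot": [0, 0, 0]}
    - {"jaw": 1, "travel": [0.472, -0.629, 0.0], "delta_rot": [0, 0, 0]}
    - {"jaw": 1, "travel": [0.472, -0.629, 0.0], "delta_rot": [0, 0, 0]}
    - {"jaw": 1, "travel": [0.472, -0.629, 0.0], "delta_rot": [0, 0, 0]}
    - {"jaw": 1, "travel": [0.472, -0.629, 0.0], "delta_rot": [0, 0, 0]}

```text
time_s: 7.4
tcp_pos: [571.7, 132.0, 204.0]
tcp_rot: [-0.0, 0.94, 0.34, -0.001]
contact_force: [-0.5, -0.0, -0.0]
finger_gap: 91.3
finger_force: 0.0
```

Run:
```python
from h import *
s=st(); f=arm.grab_frame("wrist"); save(f,"w6.png")
for d in arm.spot_in(f,"bolt_knob")[:2]: print(d,toz(f,d["centre"],115))
go(s,[612,174,150],0.69)
```

```text
{'time_s': 7.4, 'joints': [0.125, 0.468, 1.475, 0.0, 1.201, 1.002], 'tcp_pos': [571.74, 132.013, 203.987], 'tcp_rot': [-0.0, 0.94, 0.34, -0.001], 'contact_force': [-0.506, -0.036, -0.033], 'moment': [-0.032, 0.008, 0.014], 'finger_force': 0.0, 'finger_gap': 91.283}
{'centre': [307.0, 137.0], 'confidence': 0.81} [611.16529341 171.9441083  115.        ]
{'centre': [349.2, 155.4], 'confidence': 0.66} [620.47899083 140.54820764 115.        ]
travel [ 0.232 -0.026  0.216] rot [-0.     0.001  0.002]
```

View pics/w6.png

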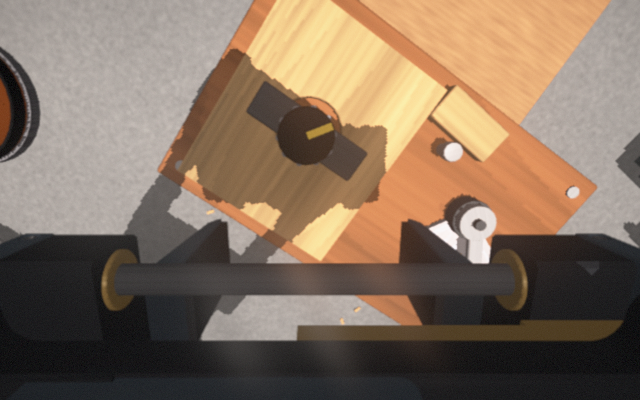

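The knob top is at (306,136) with the yellow mark pointing right in the picture. The lever hub is at (478,222), undisturbed.

Request:
servo_tool:
  series:
    - {"jaw": 1, "travel": [0.12, -0.012, 0.0], "delta_rot": [0, 0, 0]}
    - {"jaw": 1, "travel": [0.227, -0.024, 0.06], "delta_rot": [0, 0, 0]}
    - {"jaw": 1, "travel": [0.227, -0.024, 0.16], "delta_rot": [0, 0, 0]}
    - {"jaw": 1, "travel": [0.227, -0.024, 0.26], "delta_rot": [0, 0, 0]}
    - {"jaw": 0.5, "travel": [0.227, -0.024, 0.36], "delta_rot": [0, 0, 0]}
    - {"jaw": 0.2, "travel": [0.227, -0.024, 0.36], "delta_rot": [0, 0, 0]}
    - {"jaw": 0.05, "travel": [0.227, -0.024, 0.36], "delta_rot": [0, 0, 0]}
    - {"jaw": 0.05, "travel": [0.227, -0.024, 0.36], "delta_rot": [0, 0, 0]}

```text
time_s: 8.17
tcp_pos: [613.2, 170.6, 116.4]
tcp_rot: [0.0, 0.941, 0.338, 0.001]
contact_force: [-0.1, 0.3, 0.9]
finger_gap: 67.2
finger_force: 0.0
```

Request:
servo_tool:
  series:
    - {"jaw": -1, "travel": [0, 0, 0], "delta_rot": [0, 0, 0]}
    - {"jaw": -1, "travel": [0, 0, 0], "delta_rot": [0, 0, 0]}
    - {"jaw": -1, "travel": [0, 0, 0], "delta_rot": [0, 0, 0]}
    - {"jaw": -1, "travel": [0, 0, 0], "delta_rot": [0, 0, 0]}

```text
time_s: 8.5
tcp_pos: [612.5, 171.6, 116.0]
tcp_rot: [-0.0, 0.941, 0.339, 0.0]
contact_force: [-8.4, 10.7, 7.5]
finger_gap: 40.8
finger_force: 7.1
```

Run:
```python
from h import *
s=st(); f=arm.grab_frame("wrist"); save(f,"w7.png",(120,0,520,400),1.5)
R_=R.from_quat(np.array(s["tcp_rot"])[[1,2,3,0]]); print("force tool",R_.inv().apply(s["contact_force"]))
```

```text
{'time_s': 8.5, 'joints': [0.179, 0.63, 1.439, 0.001, 1.072, 1.058], 'tcp_pos': [612.525, 171.578, 115.969], 'tcp_rot': [-0.0, 0.941, 0.339, 0.0], 'contact_force': [-8.414, 10.714, 7.517], 'moment': [2.107, 1.65, -0.066], 'finger_force': 7.085, 'finger_gap': 40.842}
force tool [  0.3534639  -13.6192079   -7.51545986]
```

Request:
servo_tool:
  series:
    - {"jaw": -1, "travel": [0, -0.004, 0], "delta_rot": [0, 0, 0]}
    - {"jaw": -1, "travel": [0, -0.004, 0], "delta_rot": [0, 0, 0]}
    - {"jaw": -1, "travel": [0, -0.004, 0], "delta_rot": [0, 0, 0]}

```text
time_s: 8.8
tcp_pos: [612.0, 172.3, 115.8]
tcp_rot: [-0.0, 0.941, 0.339, 0.0]
contact_force: [-2.2, 2.1, 6.4]
finger_gap: 39.8
finger_force: 30.0
```

```bash
cat > e.py <<'E'
from h import *
s=st()
R_=R.from_quat(np.array(s["tcp_rot"])[[1,2,3,0]]); q=R_.as_matrix(); print("force tool",R_.inv().apply(s["contact_force"]),"yaw",np.arctan2(q[1,0],q[0,0]))
E
python3 e.py
```

```text
{'time_s': 8.8, 'joints': [0.181, 0.63, 1.44, 0.0, 1.071, 1.06], 'tcp_pos': [611.958, 172.344, 115.832], 'tcp_rot': [-0.0, 0.941, 0.339, 0.0], 'contact_force': [-2.223, 2.063, 6.431], 'moment': [0.212, 0.275, -0.029], 'finger_force': 29.998, 'finger_gap': 39.812}
force tool [-0.39214207 -3.00532664 -6.43225059] yaw 0.6915379509351642
```

View pics/w7.png

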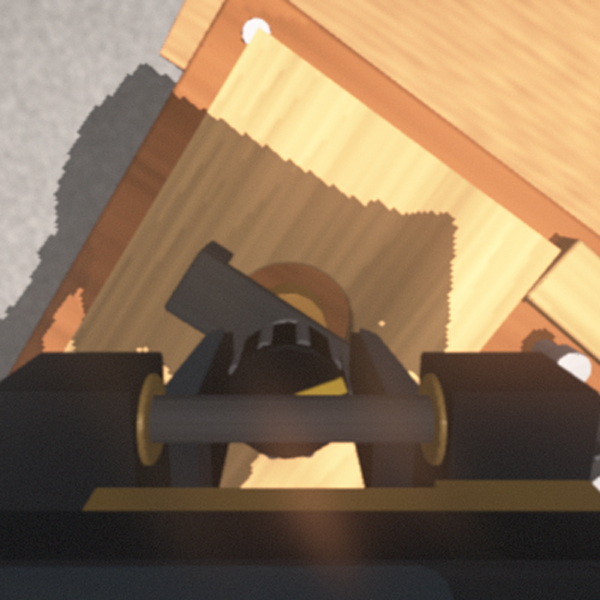

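Request:
servo_tool:
  series:
    - {"jaw": -1, "travel": [0, 0, -0.006], "delta_rot": [0, 0, -0.05]}
    - {"jaw": -1, "travel": [0, 0, -0.007], "delta_rot": [0, 0, -0.1]}
    - {"jaw": -1, "travel": [0, 0, -0.008], "delta_rot": [0, 0, -0.15]}
    - {"jaw": -1, "travel": [0, 0, -0.008], "delta_rot": [0, 0, -0.2]}
    - {"jaw": -1, "travel": [0, 0, -0.009], "delta_rot": [0, 0, -0.25]}
    - {"jaw": -1, "travel": [0, 0, -0.01], "delta_rot": [0, 0, -0.3]}
    - {"jaw": -1, "travel": [0, 0, -0.01], "delta_rot": [0, 0, -0.3]}

```text
time_s: 9.38
tcp_pos: [611.9, 172.4, 117.5]
tcp_rot: [-0.0, 0.788, 0.615, 0.0]
contact_force: [1.8, 2.6, -7.0]
finger_gap: 39.4
finger_force: 30.0
```

```bash
python3 e.py
```

```text
{'time_s': 9.383, 'joints': [0.181, 0.628, 1.438, 0.0, 1.076, 0.426], 'tcp_pos': [611.855, 172.355, 117.489], 'tcp_rot': [-0.0, 0.788, 0.615, 0.0], 'contact_force': [1.841, 2.601, -7.033], 'moment': [0.504, -0.638, 0.05], 'finger_force': 29.987, 'finger_gap': 39.407}
force tool [2.96796272 1.1541337  7.0341419 ] yaw 1.3253117655281612
```

Request:
servo_tool:
  series:
    - {"jaw": -1, "travel": [0, 0, 0.006], "delta_rot": [0, 0, 0]}
    - {"jaw": -1, "travel": [0, 0, 0.006], "delta_rot": [0, 0, -0.05]}
    - {"jaw": -1, "travel": [0, 0, 0.006], "delta_rot": [0, 0, -0.05]}

```text
time_s: 9.63
tcp_pos: [611.9, 172.3, 116.0]
tcp_rot: [-0.0, 0.756, 0.654, 0.0]
contact_force: [0.7, 5.1, -6.3]
finger_gap: 39.4
finger_force: 30.0
```

Request:
servo_tool:
  series:
    - {"jaw": -1, "travel": [0, 0, 0], "delta_rot": [0, 0, -0.05]}
    - {"jaw": -1, "travel": [0, 0, 0], "delta_rot": [0, 0, -0.05]}
    - {"jaw": -1, "travel": [0, 0, 0], "delta_rot": [0, 0, -0.05]}

```text
time_s: 9.88
tcp_pos: [611.9, 172.2, 116.0]
tcp_rot: [-0.0, 0.724, 0.69, 0.0]
contact_force: [1.3, 4.4, -6.7]
finger_gap: 39.0
finger_force: 30.0
```

Request:
servo_tool:
  series:
    - {"jaw": -1, "travel": [0, 0, 0.008], "delta_rot": [0, 0, 0]}
    - {"jaw": -1, "travel": [0, 0, 0.008], "delta_rot": [0, 0, 0]}
    - {"jaw": -1, "travel": [0, 0, 0.008], "delta_rot": [0, 0, 0]}

```text
time_s: 10.13
tcp_pos: [611.9, 172.2, 114.0]
tcp_rot: [-0.0, 0.723, 0.691, 0.0]
contact_force: [2.1, 4.7, -7.1]
finger_gap: 39.3
finger_force: 30.0
```

```bash
python3 e.py
```

```text
{'time_s': 10.133, 'joints': [0.18, 0.632, 1.441, 0.0, 1.068, 0.225], 'tcp_pos': [611.871, 172.198, 113.952], 'tcp_rot': [-0.0, 0.723, 0.691, 0.0], 'contact_force': [2.115, 4.728, -7.07], 'moment': [0.876, -0.749, -0.005], 'finger_force': 29.991, 'finger_gap': 39.301}
force tool [4.81742356 1.89930457 7.07106905] yaw 1.5257009331137419
```

Request:
servo_tool:
  series:
    - {"jaw": -1, "travel": [0, 0, 0.008], "delta_rot": [0, 0, 0]}
    - {"jaw": -1, "travel": [0, 0, 0.016], "delta_rot": [0, 0, 0]}
    - {"jaw": -1, "travel": [0, 0, 0.016], "delta_rot": [0, 0, 0]}
    - {"jaw": -1, "travel": [0, 0, 0.016], "delta_rot": [0, 0, 0]}

```text
time_s: 10.47
tcp_pos: [611.9, 172.2, 109.9]
tcp_rot: [-0.0, 0.722, 0.691, 0.0]
contact_force: [1.0, 5.4, -6.4]
finger_gap: 39.1
finger_force: 30.0
```

```bash
python3 e.py
```

```text
{'time_s': 10.467, 'joints': [0.18, 0.637, 1.444, 0.0, 1.06, 0.224], 'tcp_pos': [611.906, 172.159, 109.905], 'tcp_rot': [-0.0, 0.722, 0.691, 0.0], 'contact_force': [1.003, 5.362, -6.399], 'moment': [0.971, -0.771, 0.014], 'finger_force': 29.991, 'finger_gap': 39.075}
force tool [5.39958979 0.76598026 6.39970156] yaw 1.5268947004917006
```

Request:
servo_tool:
  series:
    - {"jaw": -1, "travel": [0.002, 0, 0.008], "delta_rot": [0, 0, 0]}
    - {"jaw": -1, "travel": [0.002, 0, 0.008], "delta_rot": [0, 0, 0]}
    - {"jaw": -1, "travel": [0.002, 0, 0.008], "delta_rot": [0, 0, 0]}

```text
time_s: 10.72
tcp_pos: [612.0, 172.4, 108.8]
tcp_rot: [0.0, 0.722, 0.692, 0.0]
contact_force: [-1.6, 2.2, 6.8]
finger_gap: 39.2
finger_force: 30.0
```

Request:
servo_tool:
  series:
    - {"jaw": 0.15, "travel": [0, 0, 0], "delta_rot": [0, 0, 0]}
    - {"jaw": 0.15, "travel": [0, 0, 0], "delta_rot": [0, 0, 0]}
    - {"jaw": 0.15, "travel": [0, 0, 0], "delta_rot": [0, 0, 0]}
    - {"jaw": 0.15, "travel": [0, 0, 0], "delta_rot": [0, 0, 0]}

```text
time_s: 11.05
tcp_pos: [611.8, 172.3, 108.1]
tcp_rot: [0.0, 0.722, 0.692, -0.0]
contact_force: [-0.2, 0.1, -0.2]
finger_gap: 52.2
finger_force: 0.0
```

```bash
python3 e.py
python3 - <<'E'
from h import *
f=arm.grab_frame("wrist"); g=arm.grab_frame("scene"); o=cv2.imread("pics/scene.png")
a=cv2.resize(f["pixels"][100:330,170:460,::-1],None,fx=1.7,fy=1.7)
c=[cv2.resize(i[190:290,340:440],None,fx=2.8,fy=2.8) for i in(o,g["pixels"][:,:,::-1])]
H=max(a.shape[0],560); P=np.zeros((H,a.shape[1]+280,3),np.uint8); P[:a.shape[0],:a.shape[1]]=a; P[:280,a.shape[1]:]=c[0]; P[280:560,a.shape[1]:]=c[1]
cv2.imwrite("pics/w8.png",P)
E
```

```text
{'time_s': 11.05, 'joints': [0.181, 0.64, 1.445, -0.0, 1.057, 0.223], 'tcp_pos': [611.804, 172.341, 108.06], 'tcp_rot': [0.0, 0.722, 0.692, -0.0], 'contact_force': [-0.21, 0.084, -0.223], 'moment': [-0.048, -0.104, -0.022], 'finger_force': 0.0, 'finger_gap': 52.212}
force tool [ 0.07558499 -0.21344676  0.22349065] yaw 1.5285397918927168
```

View pics/w8.png

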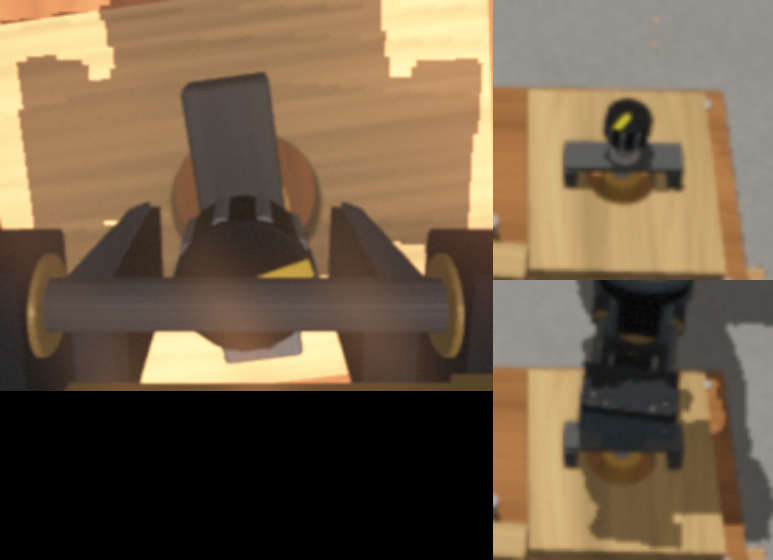

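The bolt dropped: seating contact came at TCP z of about 108.8, roughly 8 mm lower. The knob mark sits unchanged between the fingers, so I'll regrip and turn forward.

Request:
servo_tool:
  series:
    - {"jaw": 0.15, "travel": [0, 0, 0.007], "delta_rot": [0, 0, 0]}
    - {"jaw": -1, "travel": [0, 0, 0.007], "delta_rot": [0, 0, 0]}
    - {"jaw": -1, "travel": [0, 0, 0.007], "delta_rot": [0, 0, 0]}
    - {"jaw": -1, "travel": [0, 0, 0.007], "delta_rot": [0, 0, 0]}
    - {"jaw": -1, "travel": [0, 0, 0.007], "delta_rot": [0, 0, 0]}
    - {"jaw": -1, "travel": [0, 0, 0.007], "delta_rot": [0, 0, 0]}

```text
time_s: 11.65
tcp_pos: [611.8, 172.5, 106.4]
tcp_rot: [-0.0, 0.722, 0.692, -0.0]
contact_force: [1.0, 0.5, -0.5]
finger_gap: 39.3
finger_force: 30.0
```

Request:
servo_tool:
  series:
    - {"jaw": -1, "travel": [0, 0, 0.0005], "delta_rot": [0, 0, 0.05]}
    - {"jaw": -1, "travel": [0, 0, 0.001], "delta_rot": [0, 0, 0.1]}
    - {"jaw": -1, "travel": [0, 0, 0.0015], "delta_rot": [0, 0, 0.15]}
    - {"jaw": -1, "travel": [0, 0, 0.002], "delta_rot": [0, 0, 0.2]}
    - {"jaw": -1, "travel": [0, 0, 0.0026], "delta_rot": [0, 0, 0.25]}
    - {"jaw": -1, "travel": [0, 0, 0.0032], "delta_rot": [0, 0, 0.3]}
    - {"jaw": -1, "travel": [0, 0, 0.0038], "delta_rot": [0, 0, 0.35]}
    - {"jaw": -1, "travel": [0, 0, 0.0044], "delta_rot": [0, 0, 0.4]}
    - {"jaw": -1, "travel": [0, 0, 0.0044], "delta_rot": [0, 0, 0.4]}

```text
time_s: 12.4
tcp_pos: [611.6, 172.6, 105.2]
tcp_rot: [-0.0, 0.942, 0.336, -0.0]
contact_force: [-1.4, -1.1, 0.1]
finger_gap: 39.5
finger_force: 30.0
```

```bash
python3 e.py
```

```text
{'time_s': 12.4, 'joints': [0.181, 0.643, 1.448, 0.0, 1.051, 1.066], 'tcp_pos': [611.61, 172.583, 105.232], 'tcp_rot': [-0.0, 0.942, 0.336, -0.0], 'contact_force': [-1.442, -1.145, 0.107], 'moment': [-0.033, 0.293, -0.08], 'finger_force': 30.001, 'finger_gap': 39.538}
force tool [-1.84073769 -0.02752618 -0.10655295] yaw 0.6859269806933852
```

Request:
servo_tool:
  series:
    - {"jaw": -1, "travel": [0, 0, 0.0005], "delta_rot": [0, 0, 0.05]}
    - {"jaw": -1, "travel": [0, 0, 0.001], "delta_rot": [0, 0, 0.1]}
    - {"jaw": -1, "travel": [0, 0, 0.0015], "delta_rot": [0, 0, 0.15]}
    - {"jaw": -1, "travel": [0, 0, 0.002], "delta_rot": [0, 0, 0.2]}
    - {"jaw": -1, "travel": [0, 0, 0.0026], "delta_rot": [0, 0, 0.25]}
    - {"jaw": -1, "travel": [0, 0, 0.0032], "delta_rot": [0, 0, 0.3]}
    - {"jaw": -1, "travel": [0, 0, 0.0038], "delta_rot": [0, 0, 0.35]}
    - {"jaw": -1, "travel": [0, 0, 0.0044], "delta_rot": [0, 0, 0.4]}
    - {"jaw": -1, "travel": [0, 0, 0.0044], "delta_rot": [0, 0, 0.4]}

```text
time_s: 13.15
tcp_pos: [611.6, 172.7, 104.2]
tcp_rot: [-0.0, 0.997, -0.074, -0.0]
contact_force: [-1.5, 1.5, 0.4]
finger_gap: 39.4
finger_force: 30.0
```

Request:
servo_tool:
  series:
    - {"jaw": -1, "travel": [0, 0, 0.0005], "delta_rot": [0, 0, 0.05]}
    - {"jaw": -1, "travel": [0, 0, 0.001], "delta_rot": [0, 0, 0.1]}
    - {"jaw": -1, "travel": [0, 0, 0.0015], "delta_rot": [0, 0, 0.15]}
    - {"jaw": -1, "travel": [0, 0, 0.002], "delta_rot": [0, 0, 0.2]}
    - {"jaw": -1, "travel": [0, 0, 0.0026], "delta_rot": [0, 0, 0.25]}
    - {"jaw": -1, "travel": [0, 0, 0.0032], "delta_rot": [0, 0, 0.3]}
    - {"jaw": -1, "travel": [0, 0, 0.0038], "delta_rot": [0, 0, 0.35]}
    - {"jaw": -1, "travel": [0, 0, 0.0044], "delta_rot": [0, 0, 0.4]}
    - {"jaw": -1, "travel": [0, 0, 0.0044], "delta_rot": [0, 0, 0.4]}
    - {"jaw": -1, "travel": [0, 0, 0.0044], "delta_rot": [0, 0, 0.4]}

```text
time_s: 13.98
tcp_pos: [611.7, 172.7, 103.1]
tcp_rot: [-0.0, 0.883, -0.469, -0.0]
contact_force: [-2.1, 2.8, -0.7]
finger_gap: 39.4
finger_force: 30.0
```

```bash
python3 e.py
```

```text
{'time_s': 13.983, 'joints': [0.181, 0.646, 1.449, 0.0, 1.047, 2.729], 'tcp_pos': [611.704, 172.739, 103.111], 'tcp_rot': [-0.0, 0.883, -0.469, -0.0], 'contact_force': [-2.056, 2.767, -0.656], 'moment': [0.585, 0.346, -0.082], 'finger_force': 30.0, 'finger_gap': 39.359}
force tool [-3.44404932  0.15529746  0.65713975] yaw -0.9767768692533706
```

Request:
servo_tool:
  series:
    - {"jaw": 0.3, "travel": [0, 0, 0], "delta_rot": [0, 0, 0]}
    - {"jaw": 0.3, "travel": [0, 0, 0], "delta_rot": [0, 0, 0]}
    - {"jaw": 0.3, "travel": [0, 0, 0], "delta_rot": [0, 0, 0]}
    - {"jaw": 0.3, "travel": [0, 0, 0], "delta_rot": [0, 0, -0.05]}
    - {"jaw": 0.3, "travel": [0, 0, 0], "delta_rot": [0, 0, -0.1]}
    - {"jaw": 0.3, "travel": [0, 0, 0], "delta_rot": [0, 0, -0.15]}
    - {"jaw": 0.3, "travel": [0, 0, 0], "delta_rot": [0, 0, -0.2]}
    - {"jaw": 0.3, "travel": [0, 0, 0], "delta_rot": [0, 0, -0.25]}
    - {"jaw": 0.3, "travel": [0, 0, 0], "delta_rot": [0, 0, -0.3]}
    - {"jaw": 0.3, "travel": [0, 0, 0], "delta_rot": [0, 0, -0.35]}

```text
time_s: 14.82
tcp_pos: [612.0, 172.5, 103.2]
tcp_rot: [0.0, 0.993, -0.122, 0.0]
contact_force: [-0.8, -0.4, -0.1]
finger_gap: 59.1
finger_force: 0.0
```

Request:
servo_tool:
  series:
    - {"jaw": 0.3, "travel": [0, 0, 0], "delta_rot": [0, 0, -0.055]}
    - {"jaw": 0.3, "travel": [0, 0, 0], "delta_rot": [0, 0, -0.11]}
    - {"jaw": 0.3, "travel": [0, 0, 0], "delta_rot": [0, 0, -0.165]}
    - {"jaw": 0.3, "travel": [0, 0, 0], "delta_rot": [0, 0, -0.22]}
    - {"jaw": 0.3, "travel": [0, 0, 0], "delta_rot": [0, 0, -0.275]}
    - {"jaw": 0.3, "travel": [0, 0, 0], "delta_rot": [0, 0, -0.33]}
    - {"jaw": 0.3, "travel": [0, 0, 0], "delta_rot": [0, 0, -0.385]}
    - {"jaw": 0.3, "travel": [0, 0, 0], "delta_rot": [0, 0, -0.44]}
    - {"jaw": 0.3, "travel": [0, 0, 0], "delta_rot": [0, 0, -0.495]}
    - {"jaw": 0.3, "travel": [0, 0, 0], "delta_rot": [0, 0, -0.55]}

```text
time_s: 15.65
tcp_pos: [612.0, 172.5, 103.2]
tcp_rot: [0.0, 0.899, 0.439, 0.0]
contact_force: [0.2, -0.1, 0.9]
finger_gap: 59.3
finger_force: 0.0
```

Request:
servo_tool:
  series:
    - {"jaw": 0.3, "travel": [0, 0, 0], "delta_rot": [0, 0, -0.055]}
    - {"jaw": 0.3, "travel": [0, 0, 0], "delta_rot": [0, 0, -0.11]}
    - {"jaw": 0.3, "travel": [0, 0, 0], "delta_rot": [0, 0, -0.165]}
    - {"jaw": 0.3, "travel": [0, 0, 0], "delta_rot": [0, 0, -0.22]}
    - {"jaw": 0.3, "travel": [0, 0, 0], "delta_rot": [0, 0, -0.275]}
    - {"jaw": 0.3, "travel": [0, 0, 0], "delta_rot": [0, 0, -0.33]}
    - {"jaw": 0.3, "travel": [0, 0, 0], "delta_rot": [0, 0, -0.385]}
    - {"jaw": 0.3, "travel": [0, 0, 0], "delta_rot": [0, 0, -0.44]}
    - {"jaw": 0.3, "travel": [0, 0, 0], "delta_rot": [0, 0, -0.495]}
    - {"jaw": 0.3, "travel": [0, 0, 0], "delta_rot": [0, 0, -0.55]}

```text
time_s: 16.48
tcp_pos: [612.0, 172.5, 103.2]
tcp_rot: [0.0, 0.515, 0.857, 0.0]
contact_force: [0.2, 0.2, 0.8]
finger_gap: 59.4
finger_force: 0.0
```

Request:
servo_tool:
  series:
    - {"jaw": 0.3, "travel": [0, 0, 0], "delta_rot": [0, 0, -0.055]}
    - {"jaw": 0.3, "travel": [0, 0, 0], "delta_rot": [0, 0, -0.11]}
    - {"jaw": 0.3, "travel": [0, 0, 0], "delta_rot": [0, 0, -0.165]}
    - {"jaw": 0.3, "travel": [0, 0, 0], "delta_rot": [0, 0, -0.22]}
    - {"jaw": 0.3, "travel": [0, 0, 0], "delta_rot": [0, 0, -0.275]}
    - {"jaw": 0.3, "travel": [0, 0, 0], "delta_rot": [0, 0, -0.33]}
    - {"jaw": 0.3, "travel": [0, 0, 0], "delta_rot": [0, 0, -0.365]}
    - {"jaw": 0.3, "travel": [0, 0, 0], "delta_rot": [0, 0, -0.365]}

```text
time_s: 17.15
tcp_pos: [612.0, 172.4, 103.1]
tcp_rot: [0.0, 0.159, 0.987, -0.0]
contact_force: [0.2, -0.8, 0.6]
finger_gap: 59.3
finger_force: 0.0
```

```bash
python3 e.py;  python3 - <<'E'
from h import *
f=arm.grab_frame("wrist"); save(f,"w9.png",(170,100,460,330),1.7)
E
```

```text
{'time_s': 17.15, 'joints': [0.181, 0.646, 1.449, -0.0, 1.047, -1.071], 'tcp_pos': [611.995, 172.436, 103.15], 'tcp_rot': [0.0, 0.159, 0.987, -0.0], 'contact_force': [0.215, -0.839, 0.573], 'moment': [0.063, -0.158, 0.048], 'finger_force': 0.0, 'finger_gap': 59.301}
force tool [-0.46753479 -0.72878694 -0.57294035] yaw 2.8227165255222673
```

View pics/w9.png

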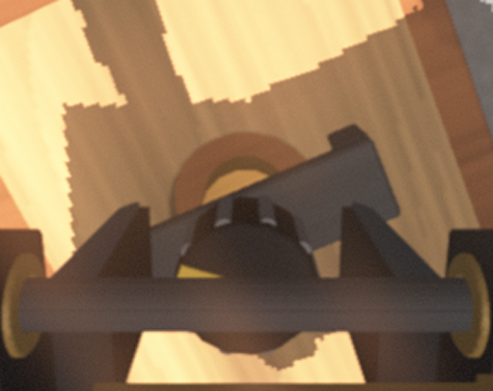

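Request:
servo_tool:
  series:
    - {"jaw": -1, "travel": [0, 0, 0], "delta_rot": [0, 0, 0]}
    - {"jaw": -1, "travel": [0, 0, 0], "delta_rot": [0, 0, 0]}
    - {"jaw": -1, "travel": [0, 0, 0], "delta_rot": [0, 0, 0]}
    - {"jaw": -1, "travel": [0, 0, 0], "delta_rot": [0, 0, 0]}
    - {"jaw": -1, "travel": [0, 0, 0], "delta_rot": [0, 0, 0]}
    - {"jaw": -1, "travel": [0, 0, 0], "delta_rot": [0, 0, 0]}

```text
time_s: 17.7
tcp_pos: [612.0, 172.6, 103.2]
tcp_rot: [0.0, 0.162, 0.987, 0.0]
contact_force: [1.1, 1.7, -0.8]
finger_gap: 39.3
finger_force: 30.0
```

Request:
servo_tool:
  series:
    - {"jaw": -1, "travel": [0, 0, 0.0005], "delta_rot": [0, 0, 0.05]}
    - {"jaw": -1, "travel": [0, 0, 0.001], "delta_rot": [0, 0, 0.1]}
    - {"jaw": -1, "travel": [0, 0, 0.0016], "delta_rot": [0, 0, 0.15]}
    - {"jaw": -1, "travel": [0, 0, 0.0021], "delta_rot": [0, 0, 0.2]}
    - {"jaw": -1, "travel": [0, 0, 0.0027], "delta_rot": [0, 0, 0.25]}
    - {"jaw": -1, "travel": [0, 0, 0.0032], "delta_rot": [0, 0, 0.3]}
    - {"jaw": -1, "travel": [0, 0, 0.0037], "delta_rot": [0, 0, 0.35]}
    - {"jaw": -1, "travel": [0, 0, 0.0043], "delta_rot": [0, 0, 0.4]}
    - {"jaw": -1, "travel": [0, 0, 0.0048], "delta_rot": [0, 0, 0.45]}

```text
time_s: 18.45
tcp_pos: [611.9, 172.4, 101.9]
tcp_rot: [0.0, 0.594, 0.804, -0.0]
contact_force: [-0.5, -1.5, 1.6]
finger_gap: 39.3
finger_force: 30.0
```

```bash
python3 e.py
```

```text
{'time_s': 18.45, 'joints': [0.181, 0.647, 1.45, -0.0, 1.044, -0.118], 'tcp_pos': [611.887, 172.422, 101.919], 'tcp_rot': [0.0, 0.594, 0.804, -0.0], 'contact_force': [-0.476, -1.488, 1.61], 'moment': [-0.316, -0.048, 0.076], 'finger_force': 29.995, 'finger_gap': 39.33}
force tool [-1.28233297 -0.89248948 -1.60948151] yaw 1.869401550162136
```

Request:
servo_tool:
  series:
    - {"jaw": -1, "travel": [0, 0, 0.0005], "delta_rot": [0, 0, 0.05]}
    - {"jaw": -1, "travel": [0, 0, 0.001], "delta_rot": [0, 0, 0.1]}
    - {"jaw": -1, "travel": [0, 0, 0.0016], "delta_rot": [0, 0, 0.15]}
    - {"jaw": -1, "travel": [0, 0, 0.0021], "delta_rot": [0, 0, 0.2]}
    - {"jaw": -1, "travel": [0, 0, 0.0027], "delta_rot": [0, 0, 0.25]}
    - {"jaw": -1, "travel": [0, 0, 0.0032], "delta_rot": [0, 0, 0.3]}
    - {"jaw": -1, "travel": [0, 0, 0.0037], "delta_rot": [0, 0, 0.35]}
    - {"jaw": -1, "travel": [0, 0, 0.0043], "delta_rot": [0, 0, 0.4]}
    - {"jaw": -1, "travel": [0, 0, 0.0048], "delta_rot": [0, 0, 0.45]}

```text
time_s: 19.2
tcp_pos: [611.6, 172.4, 100.7]
tcp_rot: [-0.0, 0.895, 0.447, -0.0]
contact_force: [-1.5, -1.7, 2.4]
finger_gap: 39.1
finger_force: 30.0
```

Request:
servo_tool:
  series:
    - {"jaw": -1, "travel": [0, 0, 0.0005], "delta_rot": [0, 0, 0.05]}
    - {"jaw": -1, "travel": [0, 0, 0.001], "delta_rot": [0, 0, 0.1]}
    - {"jaw": -1, "travel": [0, 0, 0.0016], "delta_rot": [0, 0, 0.15]}
    - {"jaw": -1, "travel": [0, 0, 0.0021], "delta_rot": [0, 0, 0.2]}
    - {"jaw": -1, "travel": [0, 0, 0.0027], "delta_rot": [0, 0, 0.25]}
    - {"jaw": -1, "travel": [0, 0, 0.0032], "delta_rot": [0, 0, 0.3]}
    - {"jaw": -1, "travel": [0, 0, 0.0037], "delta_rot": [0, 0, 0.35]}
    - {"jaw": -1, "travel": [0, 0, 0.0043], "delta_rot": [0, 0, 0.4]}
    - {"jaw": -1, "travel": [0, 0, 0.0048], "delta_rot": [0, 0, 0.45]}

```text
time_s: 19.95
tcp_pos: [611.4, 172.7, 99.4]
tcp_rot: [-0.0, 1.0, -0.008, -0.0]
contact_force: [-2.6, 1.7, 2.7]
finger_gap: 39.7
finger_force: 30.0
```

```bash
python3 e.py
```

```text
{'time_s': 19.95, 'joints': [0.181, 0.65, 1.452, 0.0, 1.04, 1.767], 'tcp_pos': [611.441, 172.672, 99.439], 'tcp_rot': [-0.0, 1.0, -0.008, -0.0], 'contact_force': [-2.57, 1.665, 2.732], 'moment': [0.364, 0.362, 0.049], 'finger_force': 29.995, 'finger_gap': 39.669}
force tool [-2.59801814 -1.62519815 -2.73035033] yaw -0.015551898017772693
```

Request:
servo_tool:
  series:
    - {"jaw": -1, "travel": [0, 0, 0.0005], "delta_rot": [0, 0, 0.05]}
    - {"jaw": -1, "travel": [0, 0, 0.001], "delta_rot": [0, 0, 0.1]}
    - {"jaw": -1, "travel": [0, 0, 0.0016], "delta_rot": [0, 0, 0.15]}
    - {"jaw": -1, "travel": [0, 0, 0.0021], "delta_rot": [0, 0, 0.2]}
    - {"jaw": -1, "travel": [0, 0, 0.0027], "delta_rot": [0, 0, 0.25]}
    - {"jaw": -1, "travel": [0, 0, 0.0032], "delta_rot": [0, 0, 0.3]}
    - {"jaw": -1, "travel": [0, 0, 0.0037], "delta_rot": [0, 0, 0.35]}
    - {"jaw": -1, "travel": [0, 0, 0.0043], "delta_rot": [0, 0, 0.4]}
    - {"jaw": -1, "travel": [0, 0, 0.0046], "delta_rot": [0, 0, 0.46]}
    - {"jaw": -1, "travel": [0, 0, 0.0046], "delta_rot": [0, 0, 0.46]}

```text
time_s: 20.78
tcp_pos: [611.7, 172.7, 98.3]
tcp_rot: [0.0, 0.882, -0.471, -0.0]
contact_force: [-0.5, -0.1, -0.5]
finger_gap: 39.1
finger_force: 30.0
```

```bash
python3 e.py
python3 - <<'E'
from h import *
f=arm.grab_frame("wrist"); g=arm.grab_frame("scene")
a=cv2.resize(f["pixels"][0:330,:,::-1],(640,330)); b=cv2.resize(g["pixels"][190:310,260:520,::-1],None,fx=2.2,fy=2.2)
P=np.zeros((330+b.shape[0],640,3),np.uint8); P[:330]=a; P[330:,:b.shape[1]]=b; cv2.imwrite("pics/w10.png",P)
E
```

```text
{'time_s': 20.783, 'joints': [0.181, 0.652, 1.453, 0.0, 1.037, 2.733], 'tcp_pos': [611.693, 172.694, 98.293], 'tcp_rot': [0.0, 0.882, -0.471, -0.0], 'contact_force': [-0.529, -0.13, -0.525], 'moment': [0.472, 0.077, -0.099], 'finger_force': 30.002, 'finger_gap': 39.087}
force tool [-0.18607122  0.51138305  0.52470058] yaw -0.9806847417760294
```

View pics/w10.png

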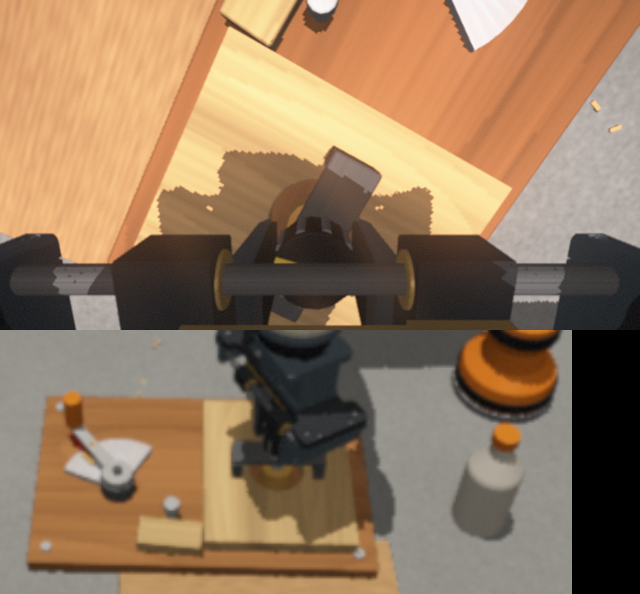

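The knob's mark has kept its place in the grip, the lever is still on the red mark, and the bystanders haven't moved. By the measured yaw the knob has turned forward 6.31 rad, so I'm handing the job in.

```bash
python3 -c "
from plant import arm
print(arm.finish_job())"
```

```text
the job is handed in; nothing more can be done
None
```

The job is handed in, with no verdict returned: the lever sits in the red notch, and the bolt was backed off until it dropped about 8 mm, then turned forward about one full turn (6.31 rad) and is still gripped.

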